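# Count the rack gaps and slide the spice tin into the third

## Robot

A 6-joint arm with a two-finger parallel gripper is mounted at the origin on the work surface. World frame = base frame: x ahead of the robot, y to its left, z up, the work surface at z = 0. Lengths are in m, angles in rad, forces in N, time in s.
With the tool pointing down it reaches from about 0.35 to 0.775 m from the base axis. Payload 7.3 kg.
Tool frame: the origin (TCP) lies between the finger pads; the fingertips stand 8 mm ahead of it and the grasp point (between the pads) lies 11 mm behind it (robot.nose_length is the distance from the TCP to the fingertips, in m); z points along the fingers, y is the line along which they close (so a half turn about z gives the same grasp; the last joint's range is limited). The gripper opens to 92 mm and grips with 3 to 60 N. Pads are 19 mm wide; open, the fingers measure 130 mm over their backs; the gripper's body (75 mm by 190 mm) begins 47 mm behind the grasp point.
Start: joints at [1.021, 0.342, 1.524, -0, 1.275, -0.146], TCP at [0.206, 0.483, 0.235] pointing down, gripper open.
Joint ranges: [-2.53, 2.53], [-0.77, 2.02], [0.04, 2.7], [-1, 4.14], [0.28, 2.66], [-3.11, 3.11]. Speed limits (rad/s): [2.57, 2.57, 3.14, 3.14, 3.14, 3.14].

## Interface

Orientations are given as [roll, pitch, yaw] about the fixed x, y, z axes, in that order (R = Rz(yaw) Ry(pitch) Rx(roll)).
In Python, from cell import robot gives the robot as it stands. The module is installed in compiled form; this text tells all that it offers.
- The arm moves only by the shell command python3 -m jog 'ROWS' [FORCE]. ROWS is JSON, a list that holds one entry, the list of rows, each a list of 5 numbers: the gripper's target within -1 to 1 (fully open at 1, half-way at 0, shut at -1), then the shift along the tool's x, y, z in m, then the turn about the tool's z in rad. A call has 1 to 5 rows; each row is the pose to reach, as a shift and turn from the pose commanded when the call began, along the tool's axes at that moment; what a row does not reach only later rows make up. A row lasts 1/12 s, in which the tool goes at most 41.7 mm and 7.16 degrees, less where a joint would pass 70% of its speed; a pose out of reach is approached as far as the arm can. A call with a gripper value outside its range is refused whole. The fingers move at their own pace and stop on an object; FORCE is the grip in N (left out, the last holds). Time passes only in rows, so rows that repeat a pose let the fingers close. It gives the time, the measured TCP pose, the force, the opening and the grip force at its end, in the units of the state.
- robot.observe(): the state, without advancing time (a new reading comes with each control period).
- robot.read_camera(name): name is "scene" or "side" or "wrist"; returns the picture (480x640x3 uint8, red, green, blue); there is no depth.
- robot.camera_model(name): a dict with "camera_matrix" (3x3 intrinsics, pixels), "position" and "attitude" of the camera in the world; the wrist camera has in their place "mount" (4x4, takes a point from camera to tool coordinates, whose origin is the TCP and whose axes are the flange's). Camera axes: x right, y down, z forward; pixel columns grow to the right and rows downward; lengths in m; the calibration is good to about 2 mm. A picture is of the moment at which its call begins: read the wrist's pose just before it. camera_model takes no time and is no camera call.
- robot.hand_in(): hands the job in; it is judged then, once.
The state is a dict: "time": time; "qpos": joint angles; "qvel": joint speeds; "joint_efforts": joint torques, N m; "tool_pos": TCP position; "tool_rot": TCP orientation; "contact_force": force on the tool from outside, world axes, zero at the start; "torque": the same for the moment, N m; "opening": finger opening in m; "grip_force": force on a finger pad.
Only numpy, scipy, OpenCV 4.12 (cv2) and the standard library are available. Lean on these libraries where they do the work, as an engineer would, in place of code of your own. Each camera call takes 0.05 s, during which the arm holds its last target. There are 200 camera calls.

## Task

Starting at the rail end that has the ball-topped post, count off the rack's gaps with a fingertip on the back rail: touch the rail over the first, then the second, then the third gap, full or empty, and do not touch it farther along. Then push the round spice tin across the table with the fingers, never lifting or tipping it, through the mouth of that third gap until it stands fully home against the back stop. Leave all the other things where they are.

Things in the scene. Friction and masses are not known exactly. Their poses are not given: they have to be found in the camera images.
- rack: White six-gap divider rack, fixed. Origin: on the table, middle of the rack. x points from the open mouths to the back (away from the robot), y left, z up; turned by up to 7 degrees. Seven dividers 5 mm thick, up to 42 mm tall, at rack y = 195, 130, 65, 0, -65, -130, -195 mm: six gaps 60 mm clear, centred at rack y = +-32.5, +-97.5, +-162.5 mm. No floor: things slide on the table.
- rack_mouth (a point): Middle of the rack's open front side, on the table, at rack x = -60 mm, y = 0: the tips of the dividers' round noses (8 mm thick, 57 mm free between them).
- rack_stop (a point): Middle of the front face of the fixed stop bar across the back of all gaps, at rack x = +48 mm, y = 0, 22 mm above the table; the bar is 16 mm high (14 to 30 mm above the table). The steel rail runs above it, rack x = 48 to 62 mm, top 60 mm and underside 48 mm above the table.
- post: Steel post 16 mm thick with a black ball on top, 100 mm tall, fixed close to one end of the rail (left end or right end, rack y = +213 or -213 mm, rack x = 55 mm). It marks the end to count from. Origin: centre of its foot, on the table.
- plug: Low white block 24 x 24 x 30 mm, fixed at the other end of the rack, opposite the post. Origin: centre of its underside.
- tin: The loose spice tin to put away: short round aluminium tin with a small dark ball knob on its lid. Body 52 mm across and 46 mm tall, 63 mm with the knob, about 0.18 to 0.35 kg. It stands upright on the table in front of the rack. Origin: centre of its underside, z up. Fully home its centre is at rack x = 22 mm.
- rail_1: The length of the rail over the first gap counted from the left (+y) end of the rack, 65 mm long, 14 mm wide; flush with its neighbours. Origin: middle of its top face, 60 mm above the table.
- rail_2: The length of the rail over the second gap counted from the left (+y) end of the rack, 65 mm long, 14 mm wide; flush with its neighbours. Origin: middle of its top face, 60 mm above the table.
- rail_3: The length of the rail over the third gap counted from the left (+y) end of the rack, 65 mm long, 14 mm wide; flush with its neighbours. Origin: middle of its top face, 60 mm above the table.
- rail_4: The length of the rail over the fourth gap counted from the left (+y) end of the rack, 65 mm long, 14 mm wide; flush with its neighbours. Origin: middle of its top face, 60 mm above the table.
- rail_5: The length of the rail over the fifth gap counted from the left (+y) end of the rack, 65 mm long, 14 mm wide; flush with its neighbours. Origin: middle of its top face, 60 mm above the table.
- rail_6: The length of the rail over the sixth gap counted from the left (+y) end of the rack, 65 mm long, 14 mm wide; flush with its neighbours. Origin: middle of its top face, 60 mm above the table.
- jar: Bystander, loose, to be left alone: small closed jar, 40 mm across, 62 mm tall; stands in one of the rack's gaps (second or sixth from the left). Origin: centre of its underside.
- shaker: Bystander, loose, to be left alone: small closed steel can, 40 mm across, 66 mm tall; stands in another of the rack's gaps (second or sixth from the left). Origin: centre of its underside.
- tumbler: Bystander, loose, to be left alone: drinking glass, 66 mm across the rim, 90 mm tall; stands to the left in front of the rack. Origin: centre of its underside.
- mug: Bystander, loose, to be left alone: white mug, 76 mm across, 85 mm tall; stands to the right in front of the rack. Origin: centre of its underside.
- bowl: Bystander, loose, to be left alone: blue bowl, 120 mm across, 50 mm tall; behind the rack. Origin: centre of its underside.
- pot: Bystander, loose, to be left alone: open steel pot, 110 mm across, 80 mm tall; behind the rack. Origin: centre of its underside.
- spoon: Bystander, loose, to be left alone: steel spoon lying on the table, left of the rack. Origin: centre of its underside (middle of the spoon's length, roughly).
Things that resemble listed ones, but are neither listed nor needed, are in the scene too. What is shaped like the tin but pink or yellow is not meant.

How it is judged:
By the outcome, as a careful person would: the job done as asked, in the order asked, and still so for the second after the job is handed in, with the robot touching nothing.
It also fails if it takes over 72 s, if anything falls off the work surface, if the arm or the gripper's body presses on something with over 40 N, if the wrist force passes 120 N, or if a joint passes its speed limit or range.

## Working session

There is one attempt and no reset: what is moved stays moved. The work goes in short steps, Python scripts to look and compute and a shell command to move; the robot and the scene stay as the last step left them, time stands still between calls to the robot, and variables do not carry over. Pictures are saved under pics/ and viewed, at most 10 in all, crops included, and the job is handed in when it is done.

```bash
mkdir -p pics
cat > h.py <<'E'
import numpy as np, cv2
from cell import robot
from scipy.spatial.transform import Rotation as R
def cam(n):
    m=robot.camera_model(n); return m
def snap(n,f):
    im=robot.read_camera(n); cv2.imwrite('pics/'+f,im[:,:,::-1]); return im
E
python3 - <<'E'
from h import *
for n in('scene','side','wrist'):
    print(n,robot.camera_model(n))
snap('scene','s0.png');snap('side','d0.png')
print(robot.observe())
E
```

```text
scene {'camera_matrix': array([[554.3946495 ,   0.        , 312.12550373],
       [  0.        , 554.3946495 , 238.29142047],
       [  0.        ,   0.        ,   1.        ]]), 'position': array([1.28156   , 0.42468555, 1.02734488]), 'attitude': array([-2.44570729, -0.01661365,  2.05779907])}
side {'camera_matrix': array([[518.62792243,   0.        , 317.50991509],
       [  0.        , 518.62792243, 233.67561921],
       [  0.        ,   0.        ,   1.        ]]), 'position': array([ 0.48100961, -0.58322189,  0.8787106 ]), 'attitude': array([-2.47253873, -0.00321581, -0.11376304])}
wrist {'camera_matrix': array([[393.26578303,   0.        , 321.49921467],
       [  0.        , 393.26578303, 238.37488111],
       [  0.        ,   0.        ,   1.        ]]), 'mount': array([[ 3.69299543e-04, -9.50764271e-01, -3.09914769e-01,
         8.37995741e-02],
       [ 9.99999843e-01,  4.81959791e-04, -2.86952003e-04,
        -9.71589867e-05],
       [ 4.22190170e-04, -3.09914615e-01,  9.50764300e-01,
        -1.49222569e-01],
       [ 0.00000000e+00,  0.00000000e+00,  0.00000000e+00,
         1.00000000e+00]])}
{'time': 0.1, 'qpos': array([ 1.02100038e+00,  3.42656386e-01,  1.52490452e+00, -1.82427319e-05,
        1.27541558e+00, -1.45995407e-01]), 'qvel': array([-0.00019273, -0.00231749, -0.00379774,  0.00010248, -0.00087854,
        0.00062817]), 'joint_efforts': array([ 1.79900504e-03, -4.32005239e+01, -2.44696033e+01,  7.20361085e-02,
        5.25791163e-02, -5.23293409e-05]), 'tool_pos': array([0.20607831, 0.48248225, 0.23411865]), 'tool_rot': array([-3.14022100e+00, -1.84056796e-04,  2.73779731e+00]), 'contact_force': array([0.2292712 , 0.3356631 , 0.84085572]), 'torque': array([-0.04174362,  0.04232378, -0.02179018]), 'grip_force': 0.0, 'opening': 0.09197011041308703}
```

View pics/s0.png

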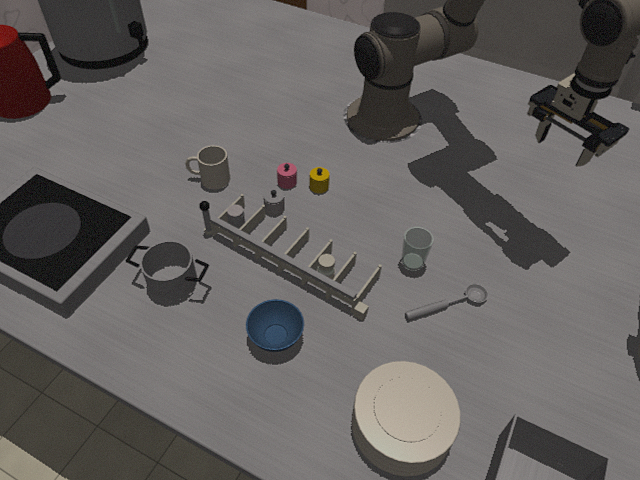

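View pics/d0.png

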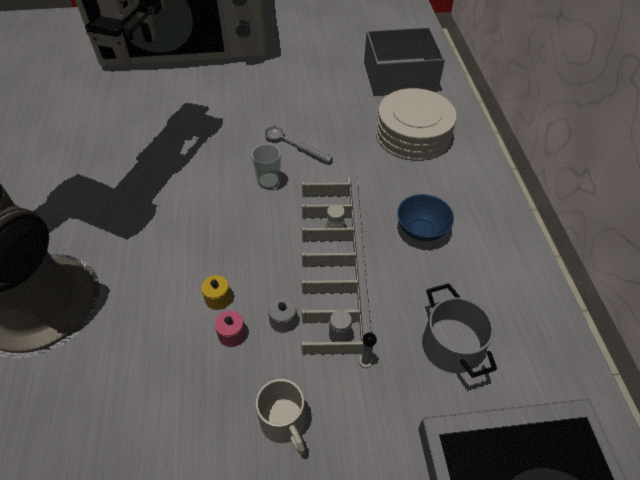

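The post is at the rack's right (-y) end: ball at scene (205,206) and side (369,340). The silver tin is at scene (274,203) and side (282,315). Counting from the right, the target is the gap between the third and fourth dividers, side rows 287 and 260, and it is empty. Next I'll enlarge the rack area.

Run:
```python
from h import *
a=cv2.imread('pics/d0.png')[170:370,255:455]; b=cv2.imread('pics/s0.png')[180:330,185:385]
cv2.imwrite('pics/d0c.png',cv2.resize(a,None,fx=3,fy=3,interpolation=cv2.INTER_CUBIC))
cv2.imwrite('pics/s0c.png',cv2.resize(b,None,fx=4,fy=4,interpolation=cv2.INTER_CUBIC))
```

```text
(no output)
```

View pics/d0c.png

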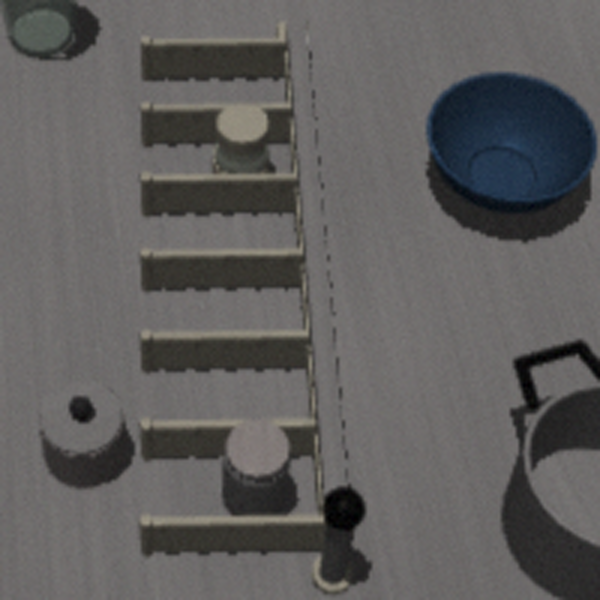

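View pics/s0c.png

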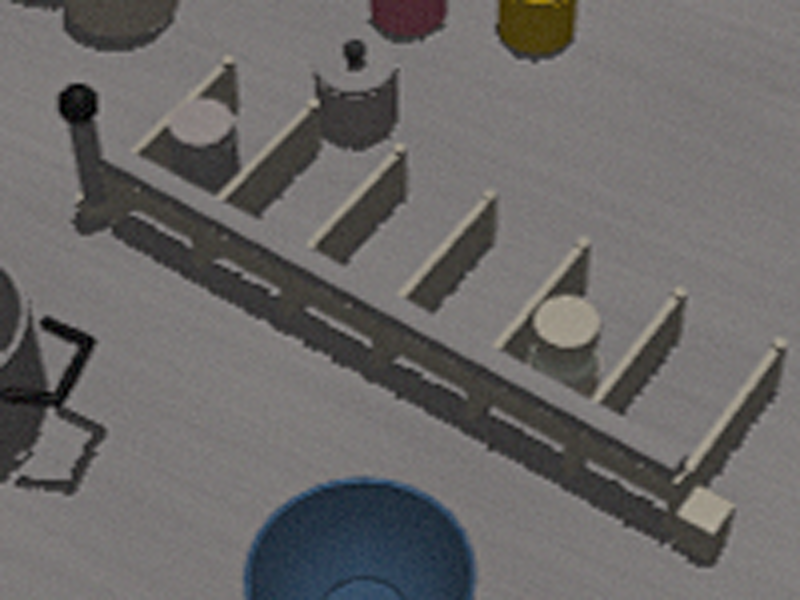

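The crops show seven divider noses. In the side crop they lie in column 143, at rows 42 to 519. In the scene crop they run from (229,62) to (779,344). The ball is at side-crop (344,508) and scene-crop (78,103), and the tin's knob at (82,408) and (354,48). I'll triangulate these.

```bash
cat >> h.py <<'E'
def ray(n,uv):
    m=robot.camera_model(n); K=m['camera_matrix']; Rm=R.from_euler('xyz',m['attitude']).as_matrix()
    d=Rm@np.linalg.inv(K)@np.array([uv[0],uv[1],1.]); return m['position'],d/np.linalg.norm(d)
def onplane(n,uv,z):
    p,d=ray(n,uv); return p+d*(z-p[2])/d[2]
def tri(rs):
    A=sum(np.eye(3)-np.outer(d,d) for p,d in rs); b=sum((np.eye(3)-np.outer(d,d))@p for p,d in rs)
    x=np.linalg.solve(A,b); return x,max(np.linalg.norm(np.cross(x-p,d)) for p,d in rs)
def blob(im,mask,c,r):
    m=np.zeros(mask.shape,np.uint8); cv2.circle(m,tuple(map(int,c)),r,255,-1); ys,xs=np.where((m>0)&mask); return np.array([xs.mean(),ys.mean()]),len(xs)
E
python3 - <<'E'
from h import *
np.set_printoptions(precision=4,suppress=True)
S=lambda u,v:(u/4+185-.375,v/4+180-.375)
D=lambda u,v:(u/3+255-.333,v/3+170-.333)
def T(s,d): x,e=tri([ray('scene',S(*s)),ray('side',D(*d))]); return x,e
sn=[(229,62),(315,104),(401,149),(490,194),(584,243),(681,293),(779,344)]
dn=[(145,519),(145,426),(145,337),(145,256),(145,179),(145,107),(145,43)]
P=[]
for a,b in zip(sn,dn):
    x,e=T(a,b);P.append(x);print('nose',x,e)
P=np.array(P); k=np.polyfit(np.arange(7),P,1); print('step',k[0],np.linalg.norm(k[0]),'yaw deg',np.degrees(np.arctan2(-k[0][0],k[0][1])))
im=cv2.imread('pics/s0.png').max(2).astype(int);im2=cv2.imread('pics/d0.png').max(2).astype(int)
for nm,s,d in(('ball',(78,103),(344,508)),('knob',(354,48),(82,408))):
    a,na=blob(im,im<45,S(*s),6 if nm=='ball' else 4);b,nb=blob(im2,im2<45,D(*d),8 if nm=='ball' else 6)
    print(nm,a,na,b,nb,S(*s),D(*d),tri([ray('scene',a),ray('side',b)]))
print('plug top',onplane('scene',S(707,510),.03))
# rail top corners in scene
print('rail ends',onplane('scene',S(104,160),.06),onplane('scene',S(683,466),.06))
E
```

```text
nose [ 0.5053 -0.1651  0.0393] 0.00043581618790674323
nose [ 0.5104 -0.1013  0.038 ] 0.001651017014153009
nose [ 0.517  -0.0368  0.038 ] 0.0012666296895892078
nose [0.5231 0.027  0.0383] 0.0013566910082619009
nose [0.5297 0.0926 0.0381] 0.0011189781105604682
nose [0.5363 0.158  0.0387] 0.0007802487681760973
nose [0.5425 0.2216 0.0382] 0.0006773923167356
step [ 0.0063  0.0646 -0.0001] 0.06488893616891761 yaw deg -5.5578617162161885
ball [204.08 205.76] 75 [369.019 339.5  ] 158 (204.125, 205.375) (369.33366666666666, 339.00033333333334) (array([ 0.6141, -0.195 ,  0.0867]), np.float64(0.0009450209867128104))
knob [273.0714 192.8571] 14 [281.8409 306.3182] 44 (273.125, 191.625) (282.0003333333333, 305.667) (array([ 0.473 , -0.0947,  0.0526]), np.float64(0.0010392947617325142))
plug top [0.6558 0.2307 0.03  ]
rail ends [ 0.6234 -0.1733  0.06  ] [0.6559 0.2141 0.06  ]
```

Every check agrees. The rack is yawed -5.56° with its origin near (0.5805, 0.0223). Predicting from that origin gives the ball and plug positions as measured, and the divider pitch comes out at 64.9 mm. I'll write the move helper and check the neighbours' clearances.

```bash
cat >> h.py <<'E'
np.set_printoptions(precision=4,suppress=True)
TH=np.radians(-5.56); O=np.array([.5805,.0223]); RM=np.array([[np.cos(TH),-np.sin(TH)],[np.sin(TH),np.cos(TH)]])
def r2w(x,y): return O+RM@np.array([x,y])
def w2r(p): return RM.T@(np.array(p[:2])-O)
def to(rx,ry,tipz,yawdeg):   # rack xy (m), fingertip height, tool x angle relative to rack x
    s=robot.observe(); Rt=R.from_euler('xyz',s['tool_rot']); p=np.append(r2w(rx,ry),tipz+robot.nose_length)
    d=Rt.inv().apply(p-s['tool_pos']); t=s['tool_rot'][2]-(TH+np.radians(yawdeg)); t=(t+np.pi)%(2*np.pi)-np.pi
    print('shift',d,'turn %.4f'%t)
def st():
    s=robot.observe(); print('t %.2f rack'%s['time'],w2r(s['tool_pos'])*1e3,'tip z %.1f'%(1e3*(s['tool_pos'][2]-robot.nose_length)),'yaw %.2f'%np.degrees(s['tool_rot'][2]-TH),'F',s['contact_force'],'open %.1f'%(1e3*s['opening']), 'q',s['qpos'])
E
python3 - <<'E'
from h import *
for n,uvs,c in (('mug rim',((213,153),(281,395)),.085),('pink knob',((287,166),(229,321)),.057),('yellow knob',((319,171),(214,283)),.057),('tin knob',((273.07,192.3),(281.84,306.1)),.057)):
    print(n,[w2r(onplane(k,u,c))*1e3 for k,u in zip(('scene','side'),uvs)])
st(); to(.055,-.160,.11,90)
E
```

```text
mug rim [array([ -99.96  , -315.0181]), array([ -89.8438, -305.9576])]
pink knob [array([-191.1081, -151.0148]), array([-187.8246, -158.7608])]
yellow knob [array([-221.9029,  -73.4277]), array([-223.1086,  -77.9712])]
tin knob [array([ -94.8759, -124.9499]), array([ -94.5166, -129.6681])]
t 0.10 rack [-417.2463  421.7402] tip z 226.1 yaw 162.42 F [0.2293 0.3357 0.8409] open 92.0 q [ 1.021   0.3427  1.5249 -0.      1.2754 -0.146 ]
shift [-0.6259 -0.4118  0.1166] turn 1.2640
```

```bash
python3 -m jog '[[[-1,-0.035,-0.023,0,0],[-1,-0.07,-0.046,0,0],[-1,-0.105,-0.069,0,0],[-1,-0.14,-0.092,0,0],[-1,-0.17,-0.112,0,0]]]' 20
python3 -m jog '[[[-1,-0.035,-0.023,0,0],[-1,-0.07,-0.046,0,0],[-1,-0.105,-0.069,0,0],[-1,-0.14,-0.092,0,0],[-1,-0.17,-0.112,0,0]]]'
python3 -m jog '[[[-1,-0.035,-0.023,0,0],[-1,-0.07,-0.046,0,0],[-1,-0.105,-0.069,0,0],[-1,-0.14,-0.092,0,0],[-1,-0.17,-0.112,0,0]]]'
python3 -m jog '[[[-1,0,0,0,0.12],[-1,0,0,0,0.24],[-1,0,0,0,0.36],[-1,0,0,0,0.48],[-1,0,0,0,0.6]]]'
python3 -m jog '[[[-1,0,0,0,0.12],[-1,0,0,0,0.24],[-1,0,0,0,0.36],[-1,0,0,0,0.48],[-1,0,0,0,0.6]]]'
python3 -c "
from h import *
st(); to(.055,-.160,.09,90)"
```

```text
time: 0.52
tool_pos: [0.3192, 0.311, 0.2345]
tool_rot: [-3.141, -0.0, 2.738]
contact_force: [0.2, 0.1, 0.7]
opening: 0.0634
grip_force: 0.0
time: 0.93
tool_pos: [0.4317, 0.1409, 0.2346]
tool_rot: [-3.141, -0.0, 2.737]
contact_force: [1.2, 0.3, -0.0]
opening: 0.0297
grip_force: 0.0
time: 1.35
tool_pos: [0.5441, -0.029, 0.2343]
tool_rot: [-3.141, -0.0, 2.737]
contact_force: [0.7, -0.2, -0.3]
opening: 0.001
grip_force: 0.0
time: 1.77
tool_pos: [0.543, -0.0267, 0.2342]
tool_rot: [-3.141, -0.001, 2.132]
contact_force: [-0.1, -0.4, 0.8]
opening: 0.0007
grip_force: 0.0
time: 2.18
tool_pos: [0.543, -0.0265, 0.2342]
tool_rot: [-3.141, -0.0, 1.532]
contact_force: [-0.4, -0.3, -0.9]
opening: 0.0004
grip_force: 0.0
t 2.18 rack [-32.6127 -52.2211] tip z 226.2 yaw 93.33 F [-0.3616 -0.256  -0.9134] open 0.4 q [-0.1898  0.3772  1.4725  0.0001  1.293  -0.1509]
shift [-0.1127  0.0813  0.1361] turn 0.0581
```

```bash
python3 -m jog '[[[-1,-0.028,0.02,0,0.058],[-1,-0.056,0.04,0,0.058],[-1,-0.084,0.06,0,0.058],[-1,-0.1127,0.0813,0.02,0.058],[-1,-0.1127,0.0813,0.05,0.058]]]' | head -2
python3 -m jog '[[[-1,0,0,0.03,0],[-1,0,0,0.06,0],[-1,0,0,0.08,0],[-1,0,0,0.086,0],[-1,0,0,0.086,0]]]' | head -2
python3 -c "
from h import *
st(); to(.055,-.160,.06,90); im=snap('wrist','w1.png')"
```

```text
time: 2.6
tool_pos: [0.6247, -0.1479, 0.186]
time: 3.02
tool_pos: [0.6196, -0.1415, 0.0966]
t 3.02 rack [  54.8051 -159.2221] tip z 88.6 yaw 90.34 F [-0.8056 -0.0333 -0.307 ] open 1.1 q [-0.345   0.6706  1.3684  0.0001  1.107  -0.254 ]
shift [-0.0008  0.0003  0.0286] turn 0.0060
```

View pics/w1.png

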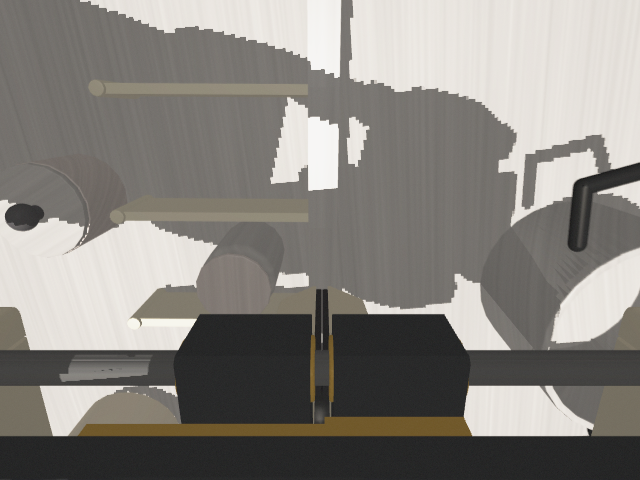

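The wrist view shows the slim closed fingertips at (322,290). They are over the rail strip between the first and second dividers from the post, with the shaker at (240,270) in that gap. I'll touch down gently.

```bash
python3 -m jog '[[[-1,0,0,0.012,0],[-1,0,0,0.02,0],[-1,0,0,0.024,0],[-1,0,0,0.026,0],[-1,0,0,0.026,0]]]' | sed -n '2p;4p'
python3 -m jog '[[[-1,0,0,0.001,0],[-1,0,0,0.001,0],[-1,0,0,0.002,0],[-1,0,0,0.002,0]]]'  | sed -n '2p;4p'
python3 -c "
from h import *
st()"
```

```text
tool_pos: [0.6206, -0.1418, 0.0724]
contact_force: [0.0, -0.2, 0.2]
tool_pos: [0.6208, -0.1419, 0.0708]
contact_force: [-0.4, 0.5, -0.3]
t 3.82 rack [  56.0618 -159.5156] tip z 62.8 yaw 90.35 F [-0.3747  0.518  -0.338 ] open 0.6 q [-0.345   0.6998  1.3918  0.0001  1.0497 -0.2541]
```

```bash
for i in 1; do python3 -m jog '[[[-1,0,0,0.001,0],[-1,0,0,0.0015,0],[-1,0,0,0.0015,0]]]' | sed -n '2p;4p'; done
python3 -m jog '[[[-1,0,0,0.001,0],[-1,0,0,0.001,0]]]'  | sed -n '2p;4p'
python3 -m jog '[[[-1,0,0,0.001,0],[-1,0,0,0.001,0]]]'  | sed -n '2p;4p'
```

```text
tool_pos: [0.6207, -0.1419, 0.0691]
contact_force: [-0.2, -0.7, 0.2]
tool_pos: [0.6209, -0.1419, 0.0683]
contact_force: [0.6, 0.8, 1.3]
tool_pos: [0.6209, -0.1419, 0.0683]
contact_force: [-2.5, 0.4, 7.7]
```

```bash
python3 -m jog '[[[-1,0,0,-0.02,0],[-1,0.02,0,-0.02,0],[-1,0.045,0.001,-0.02,0],[-1,0.062,0.001,-0.02,0],[-1,0.062,0.001,-0.02,0]]]' | sed -n '2p;4p'
python3 -m jog '[[[-1,0,0,0.01,0],[-1,0,0,0.016,0],[-1,0,0,0.018,0],[-1,0,0,0.018,0]]]'  | sed -n '2p;4p'
python3 -m jog '[[[-1,0,0,0.001,0],[-1,0,0,0.001,0]]]'  | sed -n '2p;4p'
python3 -m jog '[[[-1,0,0,0.001,0],[-1,0,0,0.001,0]]]'  | sed -n '2p;4p'
python3 -c "
from h import *
st()"
```

```text
tool_pos: [0.6275, -0.077, 0.0872]
contact_force: [0.0, 0.4, -0.5]
tool_pos: [0.6269, -0.0812, 0.0684]
contact_force: [-0.3, 0.4, 0.2]
tool_pos: [0.627, -0.0812, 0.0683]
contact_force: [-1.8, -0.0, 5.2]
tool_pos: [0.627, -0.0812, 0.0682]
contact_force: [-4.9, 0.4, 10.3]
t 5.48 rack [ 56.3603 -98.5273] tip z 60.2 yaw 90.29 F [-4.8572  0.4145 10.2982] open 0.1 q [-0.2498  0.6959  1.4083 -0.0004  1.0376 -0.1576]
```

```bash
python3 -m jog '[[[-1,0,0,-0.02,0],[-1,0.02,0,-0.02,0],[-1,0.045,0.001,-0.02,0],[-1,0.065,0.001,-0.02,0],[-1,0.065,0.001,-0.02,0]]]' | sed -n '2p;4p'
python3 -m jog '[[[-1,0,0,0.01,0],[-1,0,0,0.016,0],[-1,0,0,0.0175,0],[-1,0,0,0.0175,0]]]'  | sed -n '2p;4p'
python3 -m jog '[[[-1,0,0,0.001,0],[-1,0,0,0.001,0]]]'  | sed -n '2p;4p'
python3 -m jog '[[[-1,0,0,0.001,0],[-1,0,0,0.001,0]]]'  | sed -n '2p;4p'
python3 -c "
from h import *
st()"
```

```text
tool_pos: [0.6342, -0.013, 0.0867]
contact_force: [0.5, 0.2, -1.1]
tool_pos: [0.6337, -0.0169, 0.0686]
contact_force: [-0.4, -0.8, -0.5]
tool_pos: [0.6341, -0.0167, 0.0683]
contact_force: [0.2, -0.3, 0.9]
tool_pos: [0.6342, -0.0166, 0.0683]
contact_force: [-2.4, -1.5, 6.2]
t 6.57 rack [ 57.1723 -33.5639] tip z 60.3 yaw 90.31 F [-2.3856 -1.5016  6.2   ] open 0.4 q [-0.1466  0.699   1.4017 -0.0009  1.0409 -0.0545]
```

```bash
python3 -m jog '[[[-1,0,0,-0.03,0],[-1,0,0,-0.06,0],[-1,0,0,-0.08,0],[-1,-0.02,0.02,-0.08,0],[-1,-0.04,0.04,-0.08,0]]]' | sed -n '2p;4p'
python3 -m jog '[[[-0.7,-0.025,0.025,0,0],[-0.7,-0.05,0.05,0,0],[-0.7,-0.075,0.075,0,0],[-0.7,-0.1,0.1,0,0],[-0.7,-0.106,0.112,0,0]]]' | sed -n '2p;4,5p'
python3 -m jog '[[[-0.7,0,0,0,0],[-0.7,0,0,0,0]]]' | sed -n '2p;4,5p'
python3 -c "
from h import *
st(); to(-.0955,-.180,.02,90); s=robot.observe(); print(s['tool_pos'],s['tool_rot']); snap('wrist','w2.png')"
```

```text
tool_pos: [0.6715, -0.0591, 0.15]
contact_force: [0.3, 0.4, 0.3]
tool_pos: [0.7731, -0.1805, 0.1462]
contact_force: [0.2, -0.0, -0.8]
opening: 0.0139
tool_pos: [0.772, -0.1756, 0.1458]
contact_force: [-0.3, -0.6, -0.2]
opening: 0.0134
t 7.57 rack [ 209.7997 -178.3959] tip z 137.8 yaw 90.27 F [-0.3101 -0.6381 -0.1986] open 13.4 q [-0.3204  0.9485  0.6635  0.0003  1.5317 -0.2282]
shift [-0.0002 -0.3051  0.1184] turn 0.0048
[ 0.772  -0.1756  0.1458] [-3.1397 -0.0008  1.4785]
```

View pics/w2.png

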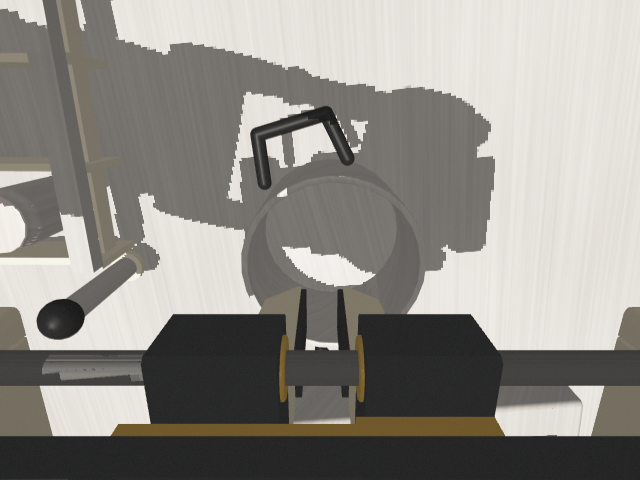

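I mixed up the sign of tool y: tool y is rack +x, so the arm went back over the pot instead. It stayed clear, with the tip at 138 mm against the pot's 80 mm, and the force is about zero. The picture shows tapered fingers about 17 mm thick around (303,300). I'll go back along -y.

```bash
python3 -m jog '[[[-0.78,0,-0.035,0,0],[-0.78,0,-0.07,0,0],[-0.78,0,-0.105,0,0],[-0.78,0,-0.14,0,0],[-0.78,0,-0.175,0,0]]]' | sed -n '2p;4,5p'
python3 -m jog '[[[-0.78,0,-0.035,0,0],[-0.78,0,-0.07,0,0],[-0.78,0,-0.105,0,0],[-0.78,0,-0.13,0,0],[-0.78,0,-0.13,0,0]]]' | sed -n '2p;4,5p'
python3 -m jog '[[[-0.78,0,0,0,0],[-0.78,0,0,0,0]]]' | sed -n '2p;4,5p'
python3 -c "
from h import *
st(); to(-.0955,-.180,.02,90); s=robot.observe(); print(s['tool_pos'],s['tool_rot']); snap('wrist','w3.png')"
```

```text
tool_pos: [0.5953, -0.157, 0.1482]
contact_force: [0.1, -0.5, 0.3]
opening: 0.0101
tool_pos: [0.4631, -0.1445, 0.1481]
contact_force: [-0.1, 0.3, -0.7]
opening: 0.01
tool_pos: [0.4693, -0.1467, 0.1486]
contact_force: [0.1, -0.5, -0.1]
opening: 0.0099
t 8.62 rack [ -94.2964 -178.9792] tip z 140.6 yaw 90.39 F [ 0.0678 -0.4783 -0.0994] open 9.9 q [-0.4592  0.3718  1.7417  0.0003  1.0256 -0.369 ]
shift [-0.0009 -0.0015  0.1206] turn 0.0068
[ 0.4693 -0.1467  0.1486] [3.1391 0.0007 1.4805]
```

View pics/w3.png

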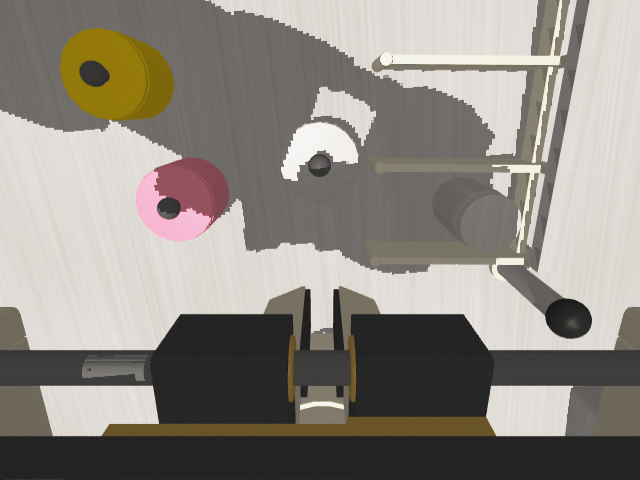

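The wrist view shows the tin's knob at (319,165), straight ahead of the fingers. The divider noses are at (387,60), (380,168) and (375,260). I'll cross-check these by casting wrist rays.

```bash
cat >> h.py <<'E'
def wplane(uv,z):
    s=robot.observe(); m=robot.camera_model('wrist'); M=m['mount']; Rt=R.from_euler('xyz',s['tool_rot']).as_matrix()
    p=s['tool_pos']+Rt@M[:3,3]; d=Rt@M[:3,:3]@np.linalg.inv(m['camera_matrix'])@np.array([*uv,1.]); return p+d*(z-p[2])/d[2]
E
python3 -c "
from h import *
print('tin',w2r(wplane((319,165),.057))*1e3)
for p in ((387,60),(380,168),(375,260)): print(w2r(wplane(p,.040))*1e3)"
```

```text
tin [ -95.0736 -126.699 ]
[-54.6512 -66.1915]
[ -55.4132 -130.6081]
[ -55.4963 -194.7613]
```

```bash
python3 -m jog '[[[-0.78,-0.001,-0.001,0.035,0.007],[-0.78,-0.001,-0.001,0.07,0.007],[-0.78,-0.001,-0.001,0.1,0.007],[-0.78,-0.001,-0.001,0.12,0.007],[-0.78,-0.001,-0.001,0.12,0.007]]]' | sed -n '2p;4,5p'
python3 -m jog '[[[-0.78,0.004,0,0,0],[-0.78,0.008,0,0,0],[-0.78,0.012,0,0,0],[-0.78,0.015,0,0,0],[-0.78,0.015,0,0,0]]]' | sed -n '2p;4,5p'
python3 -c "
from h import *
st(); to(-.095,-.068,.02,90); print(w2r(wplane((319,165),.057))*1e3)"
```

```text
tool_pos: [0.466, -0.1467, 0.0238]
contact_force: [-1.4, -0.1, -0.6]
opening: 0.0101
tool_pos: [0.4697, -0.1325, 0.0288]
contact_force: [0.5, -0.3, -0.0]
opening: 0.0104
t 9.50 rack [ -95.2402 -164.8097] tip z 20.8 yaw 90.00 F [ 0.4775 -0.3194 -0.0075] open 10.4 q [-0.4322  0.5509  1.8672  0.0003  0.7214 -0.3354]
shift [0.0968 0.0002 0.0008] turn -0.0000
[-95.4948 -96.5959]
```

Now the sideways push, in small even steps.

```bash
python3 -m jog '[[[-0.78,0.003,0,0,0],[-0.78,0.007,0,0,0],[-0.78,0.012,0,0,0],[-0.78,0.017,0,0,0],[-0.78,0.022,0,0,0]]]' | sed -n '2p;4p'
python3 -m jog '[[[-0.78,0.005,0,0,0],[-0.78,0.01,0,0,0],[-0.78,0.015,0,0,0],[-0.78,0.02,0,0,0],[-0.78,0.025,0,0,0]]]' | sed -n '2p;4p'
python3 -m jog '[[[-0.78,0.005,0,0,0],[-0.78,0.01,0,0,0],[-0.78,0.015,0,0,0],[-0.78,0.018,0,0,0],[-0.78,0.02,0,0,0]]]' | sed -n '2p;4p'
python3 - <<'E'
from h import *
st(); to(-.095,-.068,.02,90)
im=robot.read_camera('wrist'); cv2.imwrite('pics/w4.png',im[:,:,::-1])
g=im.max(2)
m=((g<60)).astype(np.uint8); m[280:]=0
n,l,s,c=cv2.connectedComponentsWithStats(m)
for i in range(1,n):
    if s[i,4]>80: print(s[i],c[i],w2r(wplane(c[i],.057))*1e3)
E
```

```text
tool_pos: [0.4716, -0.111, 0.028]
contact_force: [-0.6, -2.8, 2.5]
tool_pos: [0.4737, -0.0857, 0.0277]
contact_force: [0.3, -3.7, 3.0]
tool_pos: [0.4756, -0.0658, 0.0277]
contact_force: [-0.4, -3.0, 2.2]
t 10.75 rack [-95.9092 -97.8913] tip z 19.7 yaw 89.97 F [-0.4467 -3.0063  2.2425] open 9.8 q [-0.2975  0.544   1.888   0.0002  0.7098 -0.2   ]
shift [ 0.0299  0.0009 -0.0003] turn -0.0006
[ 301  244   42   36 1041] [321.6926 262.5572] [-95.2665 -61.0269]
```

View pics/w4.png

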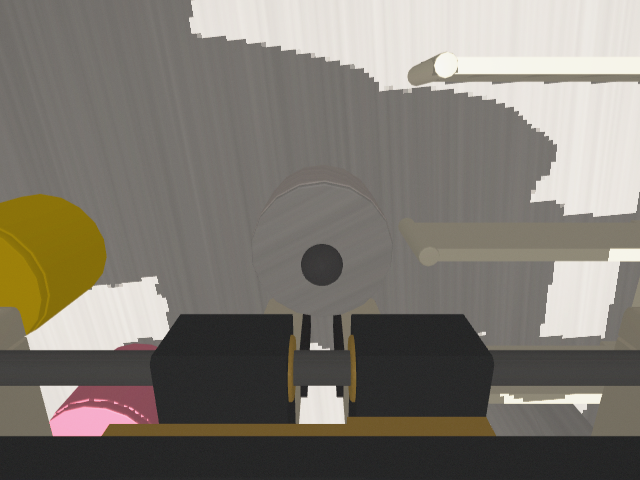

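The tin is cradled at the fingertips, knob at (322,263), standing at rack (-95,-61). The next two noses are at (429,256) and (447,64), and the target mouth lies between them. I'll push it 29 mm more.

```bash
python3 -m jog '[[[-0.78,0.004,0,0,0],[-0.78,0.009,0,0,0],[-0.78,0.014,0,0,0],[-0.78,0.018,0,0,0],[-0.78,0.022,0,0,0]]]' | sed -n '2p;4p'
python3 -m jog '[[[-0.78,0.003,0.001,0,0],[-0.78,0.005,0.001,0,0],[-0.78,0.007,0.001,0,0],[-0.78,0.007,0.001,0,0]]]' | sed -n '2p;4p'
cat >> h.py <<'E'
def knob():
    im=robot.read_camera('wrist'); m=(im.max(2)<60).astype(np.uint8); m[287:]=0
    n,l,s,c=cv2.connectedComponentsWithStats(m)
    for i in range(1,n):
        if s[i,4]>150: print('knob',s[i],c[i],w2r(wplane(c[i],.057))*1e3)
    return im
E
python3 - <<'E'
from h import *
st(); im=knob(); cv2.imwrite('pics/w5.png',im[:,:,::-1])
E
```

```text
tool_pos: [0.4777, -0.0439, 0.0276]
contact_force: [-0.1, -2.0, 0.4]
tool_pos: [0.4794, -0.0371, 0.0276]
contact_force: [-0.5, 0.0, 0.0]
t 11.55 rack [-94.9097 -68.9286] tip z 19.6 yaw 89.95 F [-0.5334  0.0174  0.0335] open 10.2 q [-0.2371  0.545   1.8861  0.0006  0.7108 -0.1397]
knob [ 301  244   41   41 1116] [321.2545 263.5493] [-94.3462 -32.7158]
```

View pics/w5.png

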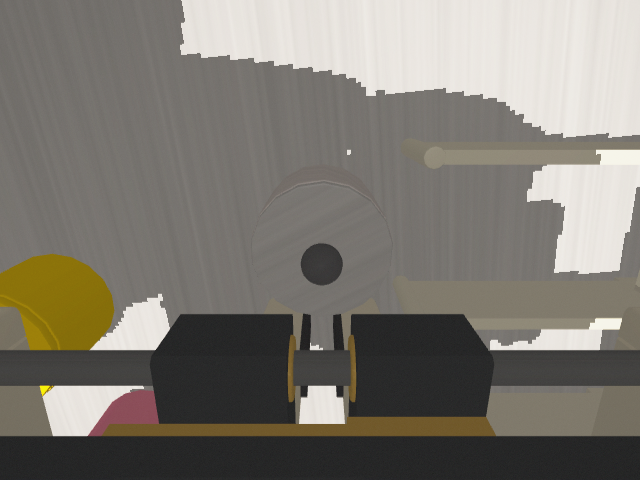

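The tin stands at rack (-94, -33) in front of the third mouth. Its knob is at (321,264), and the left nose of that gap is at (433,157). Now I back off, rise, turn 90° and come in behind the tin.

```bash
python3 -c "
from h import *
print('nose',w2r(wplane((433,157),.040))*1e3)"
python3 -m jog '[[[-0.78,-0.006,0,0,0],[-0.78,-0.014,0,0,0],[-0.78,-0.014,0,-0.03,0],[-0.78,-0.014,0,-0.07,0],[-0.78,-0.014,0,-0.1,0]]]' | sed -n '2p;4p'
python3 -m jog '[[[-0.78,0,-0.02,0,0.12],[-0.78,0.02,-0.047,0,0.24],[-0.78,0.05,-0.047,0,0.36],[-0.78,0.05,-0.047,0,0.48],[-0.78,0.05,-0.047,0,0.6]]]' | sed -n '2p;4p'
python3 -m jog '[[[-0.78,0,0,0,0.12],[-0.78,0,0,0,0.24],[-0.78,0,0,0,0.36],[-0.78,0,0,0,0.48],[-0.78,0,0,0,0.6]]]' | sed -n '2p;4p'
python3 -m jog '[[[-0.78,0,0,0,0.12],[-0.78,0,0,0,0.24],[-0.78,0,0,0,0.37],[-0.78,0,0,0,0.37],[-0.78,0,0,0,0.37]]]' | sed -n '2p;4p'
python3 - <<'E'
from h import *
st(); to(-.142,-.033,.02,0); im=robot.read_camera('wrist'); cv2.imwrite('pics/w6.png',im[:,:,::-1])
m=(im.max(2)<60).astype(np.uint8); m[287:]=0
n,l,s,c=cv2.connectedComponentsWithStats(m)
for i in range(1,n):
    if s[i,4]>80: print(s[i],c[i],w2r(wplane(c[i],.057))*1e3)
# noses: project expected positions
M=robot.camera_model('wrist')['mount'];K=robot.camera_model('wrist')['camera_matrix'];o=robot.observe();Rt=R.from_euler('xyz',o['tool_rot']).as_matrix()
for y in (-.065,0):
    w=np.append(r2w(-.056,y),.04); t=Rt.T@(w-o['tool_pos']); cc=M[:3,:3].T@(t-M[:3,3]); print('nose expected px',(K@cc/cc[2])[:2])
E
```

```text
nose [-56.0125  -0.2547]
tool_pos: [0.478, -0.0525, 0.1295]
contact_force: [2.0, 0.3, 0.3]
tool_pos: [0.4359, 0.0033, 0.128]
contact_force: [-0.5, -0.2, -0.4]
tool_pos: [0.4361, 0.0021, 0.1277]
contact_force: [-0.3, -0.3, 0.0]
tool_pos: [0.4361, 0.0023, 0.1277]
contact_force: [-0.6, -0.1, 0.6]
t 13.27 rack [-141.7479  -33.926 ] tip z 119.7 yaw 0.14 F [-0.6171 -0.0577  0.6132] open 9.9 q [-0.171   0.3122  1.909   0.0001  0.9204  1.4943]
shift [-0.0002 -0.0009  0.0997] turn 0.0025
[309 169  24  24 447] [320.0895 180.1633] [-94.0167 -33.2687]
nose expected px [375.7689 109.1393]
nose expected px [262.1863 108.7307]
```

View pics/w6.png

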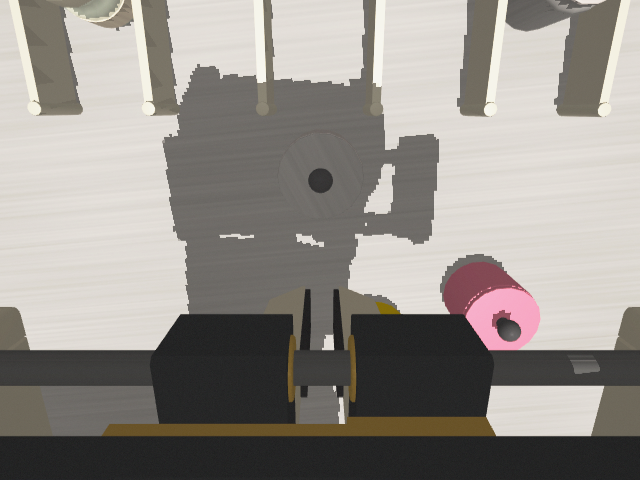

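The expected nose pixels match the picture, at (262,109) and (376,109), and the tin's knob at (320,180) is midway between them. I'll descend and push straight in.

```bash
python3 -m jog '[[[-0.78,0,-0.0007,0.035,0.0025],[-0.78,0,-0.0007,0.065,0.0025],[-0.78,0,-0.0007,0.09,0.0025],[-0.78,0,-0.0007,0.1,0.0025],[-0.78,0,-0.0007,0.1,0.0025]]]' | sed -n '2p;4p'
python3 -m jog '[[[-0.78,0.003,0,0,0],[-0.78,0.006,0,0,0],[-0.78,0.009,0,0,0],[-0.78,0.012,0,0,0],[-0.78,0.015,0,0,0]]]' | sed -n '2p;4p'
python3 -m jog '[[[-0.78,0.004,0,0,0],[-0.78,0.008,0,0,0],[-0.78,0.012,0,0,0],[-0.78,0.014,0,0,0],[-0.78,0.014,0,0,0]]]' | sed -n '2p;4p'
python3 -c "
from h import *
st(); knob(); to(-.013,-.033,.02,0)"
```

```text
tool_pos: [0.4346, 0.0036, 0.0256]
contact_force: [-0.5, 0.2, 1.2]
tool_pos: [0.4513, 0.002, 0.0283]
contact_force: [-2.8, 0.1, 1.7]
tool_pos: [0.466, 0.0005, 0.0278]
contact_force: [-0.4, 0.2, 0.1]
t 14.57 rack [-111.8887  -32.7703] tip z 19.8 yaw -0.15 F [-0.399   0.2214  0.0703] open 9.8 q [-0.1637  0.5261  1.9276  0.0002  0.6868  1.5067]
knob [ 301  244   42   40 1244] [321.3963 263.6222] [-74.8303 -33.1933]
shift [ 0.099  -0.     -0.0001] turn -0.0027
```

```bash
python3 -m jog '[[[-0.78,0.003,0,0,0],[-0.78,0.007,0,0,0],[-0.78,0.011,0,0,0],[-0.78,0.015,0,0,0],[-0.78,0.019,0,0,0]]]' | sed -n '2p;4p'
python3 -m jog '[[[-0.78,0.004,0,0,0],[-0.78,0.008,0,0,0],[-0.78,0.012,0,0,0],[-0.78,0.016,0,0,0],[-0.78,0.02,0,0,0]]]' | sed -n '2p;4p'
python3 -c "
from h import *
st(); knob(); to(-.013,-.033,.02,0)"
```

```text
tool_pos: [0.4846, -0.0013, 0.0276]
contact_force: [-2.1, 0.4, 0.2]
tool_pos: [0.5043, -0.0033, 0.0277]
contact_force: [-1.9, -0.0, 0.1]
t 15.45 rack [-73.3262 -32.8337] tip z 19.7 yaw -0.15 F [-1.8711 -0.0062  0.1043] open 9.9 q [-0.1586  0.574   1.8211  0.0001  0.7465  1.5118]
knob [ 301  244   42   41 1274] [321.4898 264.0518] [-35.4226 -33.355 ]
shift [ 0.0594 -0.0001 -0.0001] turn -0.0027
```

```bash
python3 -m jog '[[[-0.78,0.004,0,0,0],[-0.78,0.008,0,0,0],[-0.78,0.012,0,0,0],[-0.78,0.016,0,0,0],[-0.78,0.02,0,0,0]]]' | sed -n '2p;4p'
python3 -m jog '[[[-0.78,0.004,0,0,0],[-0.78,0.008,0,0,0],[-0.78,0.012,0,0,0],[-0.78,0.016,0,0,0],[-0.78,0.02,0,0,0]]]' | sed -n '2p;4p'
python3 -m jog '[[[-0.78,0.003,0,0,0],[-0.78,0.006,0,0,0],[-0.78,0.009,0,0,0],[-0.78,0.012,0,0,0],[-0.78,0.012,0,0,0]]]' | sed -n '2p;4p'
python3 -c "
from h import *
st(); knob(); to(-.013,-.033,.02,0)"
```

```text
tool_pos: [0.5243, -0.0053, 0.0277]
contact_force: [-2.0, 0.4, 0.4]
tool_pos: [0.5441, -0.0073, 0.0277]
contact_force: [-2.0, 0.3, 1.1]
tool_pos: [0.5565, -0.0085, 0.0278]
contact_force: [0.3, 0.6, 1.1]
t 16.75 rack [-20.8859 -33.0283] tip z 19.8 yaw -0.16 F [0.3005 0.5632 1.0764] open 9.8 q [-0.1531  0.6407  1.6722  0.0002  0.8274  1.5173]
knob [ 301  244   42   40 1220] [321.3148 263.5639] [ 16.1144 -33.4072]
shift [ 0.008  -0.     -0.0002] turn -0.0027
```

Almost home; I'll go in 1.5–2 mm steps and watch for the force of the stop.

```bash
python3 -m jog '[[[-0.78,0.0015,0,0,0],[-0.78,0.003,0,0,0],[-0.78,0.0045,0,0,0],[-0.78,0.0045,0,0,0]]]' | sed -n '2p;4p'
python3 -m jog '[[[-0.78,0.001,0,0,0],[-0.78,0.002,0,0,0],[-0.78,0.002,0,0,0]]]' | sed -n '2p;4p'
python3 -m jog '[[[-0.78,0.0007,0,0,0],[-0.78,0.0015,0,0,0],[-0.78,0.0015,0,0,0]]]' | sed -n '2p;4p'
python3 -c "
from h import *
st(); knob()"
```

```text
tool_pos: [0.5604, -0.0089, 0.0278]
contact_force: [-1.5, 1.2, -0.5]
tool_pos: [0.5623, -0.0091, 0.0277]
contact_force: [-1.4, 0.6, 0.1]
tool_pos: [0.5634, -0.0092, 0.0277]
contact_force: [-3.5, 0.5, 1.0]
t 17.63 rack [-14.0032 -32.9727] tip z 19.7 yaw -0.15 F [-3.5264  0.4702  1.0143] open 10.0 q [-0.1523  0.6509  1.6502  0.0001  0.8413  1.5181]
knob [ 301  244   42   41 1163] [321.5417 264.2597] [ 23.0369 -33.45  ]
```

```bash
python3 -m jog '[[[-0.78,0.0005,0,0,0],[-0.78,0.001,0,0,0],[-0.78,0.001,0,0,0]]]' | sed -n '2p;4p'
python3 -m jog '[[[-0.78,0.0005,0,0,0],[-0.78,0.001,0,0,0],[-0.78,0.001,0,0,0]]]' | sed -n '2p;4p'
python3 -m jog '[[[-0.78,0.0005,0,0,0],[-0.78,0.0005,0,0,0]]]' | sed -n '2p;4p'
python3 -c "
from h import *
st(); knob()"
```

```text
tool_pos: [0.5635, -0.0092, 0.0276]
contact_force: [-6.8, 0.9, 3.8]
tool_pos: [0.5636, -0.0092, 0.0276]
contact_force: [-9.5, 0.9, 6.3]
tool_pos: [0.5636, -0.0092, 0.0275]
contact_force: [-11.0, -0.5, 8.5]
t 18.35 rack [-13.7605 -32.9811] tip z 19.5 yaw -0.14 F [-10.9687  -0.5248   8.529 ] open 10.1 q [-0.1521  0.6534  1.6451 -0.0003  0.8487  1.5183]
knob [ 301  245   42   42 1180] [321.5153 265.6008] [ 23.0485 -33.3861]
```

The tin is home: the force rose to 11 N with no further travel. I'll back straight out, rise, and check by numbers, since I've used all ten picture views.

```bash
python3 -m jog '[[[-0.78,-0.004,0,0,0],[-0.78,-0.012,0,0,0],[-0.78,-0.03,0,0,0],[-0.78,-0.055,0,0,0],[-0.78,-0.08,0,0,0]]]' | sed -n '2p;4p'
python3 -m jog '[[[-0.78,-0.02,0,-0.03,0],[-0.78,-0.02,0,-0.06,0],[-0.78,-0.02,0,-0.09,0],[-0.78,-0.02,0,-0.12,0],[-0.78,-0.02,0,-0.12,0]]]' | sed -n '2p;4p'
python3 -m jog '[[[-0.78,0,0,0,0],[-0.78,0,0,0,0]]]' | sed -n '2p;4p'
python3 - <<'E'
from h import *
st()
im=robot.read_camera('wrist'); m=(im.max(2)<60).astype(np.uint8); m[287:]=0
n,l,s,c=cv2.connectedComponentsWithStats(m)
for i in range(1,n):
    if s[i,4]>60: print(s[i],c[i],w2r(wplane(c[i],.057))*1e3)
# bystanders: change between first and present side/scene pictures
for k,f in(('side','d0.png'),('scene','s0.png')):
    a=cv2.imread('pics/'+f)[:,:,::-1]; b=robot.read_camera(k)
    ga,gb=[cv2.GaussianBlur(x.astype(np.float32),(0,0),1.5) for x in(a,b)]
    rois={'side':{'mug':(255,375,310,455),'pot':(425,280,500,380),'bowl':(395,190,460,245),'tumbler':(250,140,290,190),'spoon':(262,122,335,165),'jar':(325,203,350,225),'shaker':(328,308,356,342),'pink':(213,308,247,348),'yellow':(200,273,232,312)},
     'scene':{'pot':(125,235,212,300),'bowl':(244,300,306,356),'spoon':(400,280,490,322),'shaker':(224,203,248,226),'jar':(315,250,340,275)}}[k]
    for nm,(x0,y0,x1,y1) in rois.items():
        A=cv2.Canny(a[y0:y1,x0:x1].copy(),60,150);
        sh,resp=cv2.phaseCorrelate(ga[y0:y1,x0:x1].mean(2),gb[y0:y1,x0:x1].mean(2)); print(k,nm,'shift px (%.2f,%.2f) resp %.2f'%(*sh,resp))
E
```

```text
tool_pos: [0.4863, -0.0015, 0.0278]
contact_force: [0.2, -0.1, -0.8]
tool_pos: [0.47, 0.0, 0.1532]
contact_force: [1.2, 0.1, -0.5]
tool_pos: [0.4664, 0.0005, 0.1474]
contact_force: [-0.2, 1.0, -0.9]
t 19.40 rack [-111.4769  -32.7483] tip z 139.4 yaw -0.15 F [-0.2196  1.0297 -0.9205] open 9.9 q [-0.1635  0.3327  1.8077  0.0001  1.0007  1.5069]
side mug shift px (0.00,0.02) resp 0.99
side pot shift px (0.51,-0.02) resp 0.99
side bowl shift px (0.01,-0.01) resp 1.00
side tumbler shift px (-2.84,-1.63) resp 0.05
side spoon shift px (4.90,-1.38) resp 0.11
side jar shift px (0.40,0.07) resp 1.02
side shaker shift px (-0.01,0.03) resp 1.00
side pink shift px (0.04,0.06) resp 0.99
side yellow shift px (-0.11,-0.01) resp 0.82
scene pot shift px (0.00,-0.01) resp 1.00
scene bowl shift px (0.00,-0.01) resp 1.00
scene spoon shift px (0.02,0.52) resp 1.02
scene shaker shift px (0.00,-0.00) resp 1.00
scene jar shift px (0.96,0.75) resp 0.78
```

Bystanders are unmoved: the small residuals are shadow, and the low-response ROIs are ones the arm blocks. The knob fell outside the fixed threshold, so I'll look for it at its expected pixel.

Run:
```python
from h import *
im=robot.read_camera('wrist'); M=robot.camera_model('wrist')['mount'];K=robot.camera_model('wrist')['camera_matrix'];o=robot.observe();Rt=R.from_euler('xyz',o['tool_rot']).as_matrix()
def px(x,y,z):
    t=Rt.T@(np.append(r2w(x,y),z)-o['tool_pos']); cc=M[:3,:3].T@(t-M[:3,3]); return (K@cc/cc[2])[:2]
e=px(.022,-.033,.057); print('expected',e)
u,v=e.astype(int); w=im[max(v-25,0):v+25,u-25:u+25].max(2); print(w.min(),np.median(w))
ys,xs=np.where(w<w.min()+25); c=(xs.mean()+u-25,ys.mean()+max(v-25,0)); print(len(xs),c,w2r(wplane(c,.057))*1e3)
for n,kk in(('side',(0.022,-.033)),('scene',(0.022,-.033))):
    m=robot.camera_model(n); b=robot.read_camera(n); p=R.from_euler('xyz',m['attitude']).as_matrix().T@(np.append(r2w(*kk),.057)-m['position']); q=(m['camera_matrix']@p/p[2])[:2]
    u,v=q.astype(int); w=b[v-10:v+10,u-10:u+10].max(2); ys,xs=np.where(w<w.min()+15); c=(xs.mean()+u-10,ys.mean()+v-10); print(n,q,c,len(xs),w.min(),w2r(onplane(n,c,.057))*1e3)
```

```text
expected [320.6847  14.4025]
58 230.0
232 (np.float64(320.9051724137931), np.float64(15.512931034482758)) [ 21.4696 -33.1171]
side [343.3308 261.8586] (np.float64(343.6666666666667), np.float64(264.9166666666667)) 12 18 [ 22.3047 -40.2133]
scene [275.5217 238.8847] (np.float64(275.625), np.float64(241.0)) 8 18 [ 26.9306 -29.1441]
```

```bash
python3 -c "
from h import *
print(robot.hand_in())"
```

```text
the job is handed in; nothing more can be done
None
```

The job is handed in with no verdict shown: I touched the rail over gaps one, two and three from the post, in order, then pushed the silver tin home in the third gap (centre at rack x ≈ 21.5 mm, against 22 mm expected). No bystander showed real movement; the tumbler could not be checked at the end (arm in view), and the arm went nowhere near it.

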